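# Offer up the cabinet door leaf for its hinge pin

### The job

The little vial cabinet has lost its door: take the door leaf with the two hinge knuckles (the longer of the two plates) out of the rack and, the same way up as it stands there, bring its knuckles gently into the two gaps between the three knuckles on the cabinet's jamb, so that all five holes line up and a pin could be dropped straight through. Finish while still holding the leaf there, still and upright in the gripper, its knuckles hanging free midway in the gaps and neither resting on nor pressing against the jamb, at whatever angle the door stands open. Leave the spare leaf, the pin and the two containers where they are.

Things in the scene. Friction and masses are not known exactly. Their poses are not given: they have to be found in the camera images.
- leaf: The door leaf to be taken: bare aluminium plate 70 mm long (its x), 8 mm thick (its y), 100 mm high (its z), standing upright in one of the two slots of the rack; about 0.25 kg. Origin: centre of the plate's underside. x points along the plate towards its knuckle edge, z up. Two knuckles, 22 mm outer diameter, 12 mm bore, 16 mm high, stick out beyond the +x edge; their centres are 30 and 70 mm above the underside.
- leaf_center (a point): Centre of the leaf's plate, half-way up (50 mm above its underside, 50 mm below its top edge); same axes as the leaf. The upper 65 mm of the plate stand clear above the rack's slot walls.
- leaf_hole (a point): Point on the axis of the leaf's knuckle bores, midway between its two knuckles: 50 mm from leaf_center along the leaf's +x, at the same height. Same axes as the leaf; z is the bore axis. The plate's edge lies 15 mm from this axis, joined to the knuckles by tabs 8 mm thick.
- cabinet: White vial cabinet, clear top and back, fixed to the bench, 150 mm high, open on its -y side. Origin: on the bench below the hinge axis. x points from that axis into the jamb, z up. Fixed steel leaf from x = 15 mm, grey jamb block (30 mm wide) from 27, box x 55 to 220, y -15 to +130 mm. A leaf moved along cabinet +x, its own x along cabinet x, enters the gaps freely.
- jamb_hole (a point): Point on the axis of the jamb's bores, 90 mm above the bench, at the middle of the middle one of three fixed steel knuckles (22 mm outer diameter, 12 mm bore, 16 mm high, centred 50, 90 and 130 mm above the bench). The two gaps between them are 24 mm high, so each 16 mm leaf knuckle has 4 mm of play above and below when leaf_hole coincides with this point. Axes as the cabinet; z is the bore axis.
- rack: Grey plastic rack fixed to the bench, 70 x 150 mm, floor 10 mm thick. Two parallel slots, 11 mm wide, 56 mm long and 25 mm deep (walls up to 35 mm above the bench), along its x, at y = -45 and +45 mm. Origin: centre of its underside. Lift a leaf straight up out of its slot; leaves stand with x along the rack's x.
- spare_center (a point): Centre of the spare leaf, in the other slot of the rack: a shorter aluminium plate, 44 x 8 x 100 mm, with one single 36 mm high knuckle. Does not fit this jamb; to be left alone.
- pin_center (a point): Middle of the steel hinge pin, 8 mm diameter, 117 mm long with a small head, standing in a 30 mm high wooden block fixed to the bench, its top 125 mm above the bench. To be left alone.
- reagent_center (a point): Middle of a brown glass reagent bottle, 64 mm diameter, 150 mm high. To be left alone.
- jar_center (a point): Middle of a white plastic jar, 72 mm diameter, 60 mm high. To be left alone.

How it is judged (in metres and radians):
On the way:
1. the leaf has been lifted clear of its slot in the gripper (z of leaf_center in the frame of rack above 0.09 m and contact force between the fingers and leaf above 1 N), for 0.1 s.
At the end, for the whole second after the job is handed in: The leaf's bore axis is within 4 mm of the jamb's sideways, within 4 mm of the middle of the gaps in height and within 0.05 rad of parallel, same way up as in the rack; the gripper holds it (over 1 N on it), it does not lean on the cabinet (under 1 N) and it is still (horizontal distance between leaf_hole and jamb_hole below 0.004 m and z of leaf_hole in the frame of jamb_hole between -0.004 and 0.004 m and angle between the z axis of leaf_hole and the z axis of jamb_hole, either way round below 0.05 rad and angle between leaf_hole's own z axis and vertical below 0.5 rad and contact force between the fingers and leaf above 1 N and contact force between leaf and cabinet below 1 N and linear speed of leaf below 0.02 m/s); the arm keeps its last pose, push and grip.
It fails at once if the spare leaf is moved by more than 20 mm (distance of spare_center from where it was at the start of the episode above 0.02 m).
It fails at once if the pin is moved by more than 20 mm (distance of pin_center from where it was at the start of the episode above 0.02 m).
It fails at once if the reagent bottle is moved by more than 30 mm (distance of reagent_center from where it was at the start of the episode above 0.03 m).
It fails at once if the jar is moved by more than 30 mm (distance of jar_center from where it was at the start of the episode above 0.03 m).
It fails at once if the leaf is rammed against the cabinet with more than 25 N (contact force between leaf and cabinet above 25 N).
It also fails if it takes over 40 s, if anything falls off the work surface, if the arm or the gripper's body presses on something with over 40 N, if the wrist force passes 120 N, or if a joint passes its speed limit or range.

### The arm

A 6-joint arm with a two-finger parallel gripper is mounted at the origin on the work surface. World frame = base frame: x ahead of the robot, y to its left, z up, the work surface at z = 0. Lengths are in m, angles in degrees, forces in N, time in s.
With the tool pointing down it reaches from about 0.35 to 0.875 m from the base axis. Payload 4.2 kg.
Tool frame: the origin (TCP) lies at the very end of the fingers, on their centre line; the grasp point (between the pads) lies 19 mm behind it; z points along the fingers, y is the line along which they close (so a half turn about z gives the same grasp; the last joint's range is limited). The gripper opens to 87 mm and grips with 3 to 60 N. Pads are 19 mm wide; open, the fingers measure 117 mm over their backs; the gripper's body (75 mm by 190 mm) begins 51 mm behind the grasp point.
Start: joints at [85.749, 22.042, 0.453, 0, -68.411, -14.817], TCP at [0.204, 0.591, 0.223] pointing down, gripper open.
Joint ranges: [-179.83, 179.83], [-69.29, 118.12], [-61.27, 80.66], [-181.25, 117.63], [-171.15, -9.14], [-177.46, 177.46]. Speed limits (degrees/s): [159.86, 159.86, 180, 180, 180, 180].

### API

Orientations are given as a 3x3 rotation matrix whose columns are the frame's x, y, z axes.
In Python, from station import sense, cams, r gives the robot as it stands. The module is installed in compiled form; this text tells all that it offers.
- The arm moves only by the tool step_arm, never from a script. Its argument "targets" is text: rows parted by semicolons, each of 4 numbers parted by spaces: the shift along the tool's x, y, z in cm, then the turn about the tool's z in degrees. In form: x y z turn; .... A call has 1 to 12 rows; each row shifts and turns the commanded pose from where the row before left it, along the tool's axes as they then stand; what a row does not reach is not made up. A row lasts 1/12 s, in which the tool goes at most 41.7 mm and 7.16 degrees, less where a joint would pass 70% of its speed; a pose out of reach is approached as far as the arm can. A call with a gripper value outside its range is refused whole. "claw" is the finger opening in cm, from 0 to 8.7, set as the call begins (left out, the last holds). The fingers move at their own pace and stop on an object; the grip force is fixed at half the most. Time passes only in rows, so rows that do not move let the fingers close. It gives the time, the measured TCP pose, the force, the opening and the grip force at its end, in the units of the state.
- sense(): the state, without advancing time (a new reading comes with each control period).
- cams.capture(name): name is "scene" or "top" or "wrist"; returns a dict with "frame" (384x512x3 uint8, blue, green, red), "vertical_fov" (degrees; the focal length in pixels is half the picture's height over the tangent of half this angle, whatever the lens; pixels are square), "cx", "cy" (the principal point, pixels), "eye" and "rotation" of the camera in the world; the wrist camera has in their place "tool_from_camera" (4x4, takes a point from camera to tool coordinates, whose origin is the TCP and whose axes are the flange's). Camera axes: x right, y down, z forward; pixel columns grow to the right and rows downward; lengths in m; the calibration is good to about 2 mm. A picture is of the moment at which its call begins: read the wrist's pose just before it. There is no depth.
- r.finish_job(): hands the job in; it is judged then, once.
The state is a dict: "time_s": time; "joints": joint angles; "joint_velocities": joint speeds; "effort": joint torques, N m; "tcp_pos": TCP position; "ee_rot": TCP orientation; "wrist_force": force on the tool from outside, world axes, zero at the start; "moment": the same for the moment, N m; "gripper_width": opening from 0.0 (shut) to 1.0 (fully open); "gripper_force": force on a finger pad.
Only numpy, scipy, OpenCV 4.12 (cv2) and the standard library are available. Lean on these libraries where they do the work, as an engineer would, in place of code of your own. Each camera call takes 0.05 s, during which the arm holds its last target. There are 200 camera calls.

## Working session

There is one attempt and no reset: what is moved stays moved. The work goes in short steps, Python scripts to look and compute and a tool call to move; the robot and the scene stay as the last step left them, time stands still between calls to the robot, and variables do not carry over. Pictures are saved under pics/ and viewed, at most 10 in all, crops included, and the job is handed in when it is done.

Besides the shell and the picture viewer there is one more tool, called after "Request:" by a JSON object that holds its "op" and its "data". step_arm: Moves the arm, as the interface text tells. Its arguments: {"type":"object","properties":{"targets":{"type":"string"},"claw":{"type":"number"}},"required":["targets"]}

```bash
mkdir -p pics
cat > h.py <<'E'
import numpy as np, cv2, pickle
from station import sense, cams, r
def grab(n,tag):
    s=sense(); c=cams.capture(n); 
    if n=="wrist":
        T=np.array(c["tool_from_camera"]);R=np.array(s["ee_rot"]).reshape(3,3)
        c["eye"]=R@T[:3,3]+np.array(s["tcp_pos"]);c["rotation"]=R@T[:3,:3]
    c["eye"]=np.array(c["eye"]);c["rotation"]=np.array(c["rotation"]).reshape(3,3)
    pickle.dump(dict(c),open(f"pics/{tag}.pkl","wb")); cv2.imwrite(f"pics/{tag}.png",c["frame"]); return c
def load(tag): return pickle.load(open(f"pics/{tag}.pkl","rb"))
def ray(c,u,v):
    f=c["frame"].shape[0]/2/np.tan(np.radians(c["vertical_fov"])/2)
    d=c["rotation"]@np.array([(u-c["cx"])/f,(v-c["cy"])/f,1]); return c["eye"],d/np.linalg.norm(d)
def onz(c,u,v,z):
    e,d=ray(c,u,v); return e+d*(z-e[2])/d[2]
def proj(c,p):
    f=c["frame"].shape[0]/2/np.tan(np.radians(c["vertical_fov"])/2)
    q=c["rotation"].T@(np.array(p)-c["eye"]); return np.array([c["cx"]+f*q[0]/q[2],c["cy"]+f*q[1]/q[2]])
E
python3 - <<'E'
from h import *
s=sense();print(s)
ims=[]
for n in("scene","top","wrist"):
    c=grab(n,n+"0");print(n,c["vertical_fov"],c["cx"],c["cy"],c["eye"].round(3),c["rotation"].round(3).tolist(),[k for k in c])
for n in ("scene","top"):
    cv2.imwrite(f"pics/{n}0b.png",cv2.resize(load(n+"0")["frame"],(800,600)))
E
```

```text
{'time_s': 0.0, 'joints': array([ 8.57494428e+01,  2.20893490e+01,  3.77981996e-01, -2.79523489e-02,
       -6.84092801e+01, -1.48148133e+01]), 'joint_velocities': array([-0.07564817,  0.0439549 , -0.04337031, -0.03437342, -0.07396331,
        0.09641358]), 'effort': array([-7.50345625e-04, -3.90666068e+01,  1.87408000e+01,  4.21989128e+00,
        1.10255083e-02, -1.88803856e-04]), 'tcp_pos': array([0.20396213, 0.59014072, 0.22146487]), 'ee_rot': array([[ 9.45087730e-01, -3.26816176e-01, -6.08449334e-04],
       [-3.26816727e-01, -9.45085476e-01, -2.06623328e-03],
       [ 1.00241830e-04,  2.15162314e-03, -9.99997680e-01]]), 'wrist_force': array([-0.6978192 ,  0.83817426, -0.34495842]), 'moment': array([-0.02454999, -0.03229557,  0.05887206]), 'gripper_force': 0.0, 'gripper_width': 0.9980792642456866}
scene 52.93009769635712 261.2482032830918 197.53932060755463 [1.393 0.165 0.595] [[-0.329, 0.484, -0.811], [0.944, 0.153, -0.292], [-0.017, -0.862, -0.507]] ['frame', 'vertical_fov', 'cx', 'cy', 'eye', 'rotation']
top 42.50716444588464 248.8129931697057 186.95640420680456 [ 0.506 -0.117  1.37 ] [[0.021, -0.998, 0.062], [-1.0, -0.022, -0.018], [0.019, -0.061, -0.998]] ['frame', 'vertical_fov', 'cx', 'cy', 'eye', 'rotation']
wrist 60.875970724975964 257.9869854434253 191.52353848059067 [0.267 0.569 0.384] [[-0.326, -0.917, -0.231], [-0.945, 0.316, 0.079], [0.001, 0.244, -0.97]] ['frame', 'vertical_fov', 'cx', 'cy', 'tool_from_camera', 'eye', 'rotation']
```

View pics/scene0b.png

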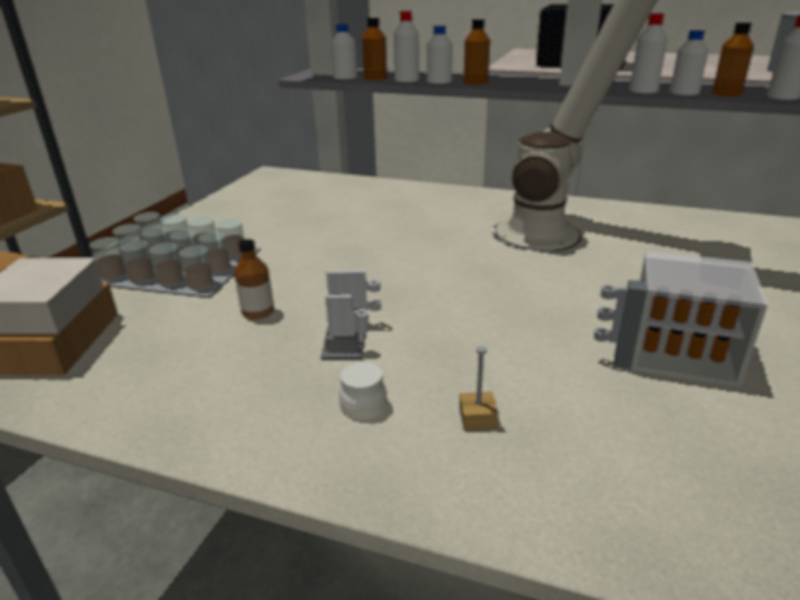

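View pics/top0b.png

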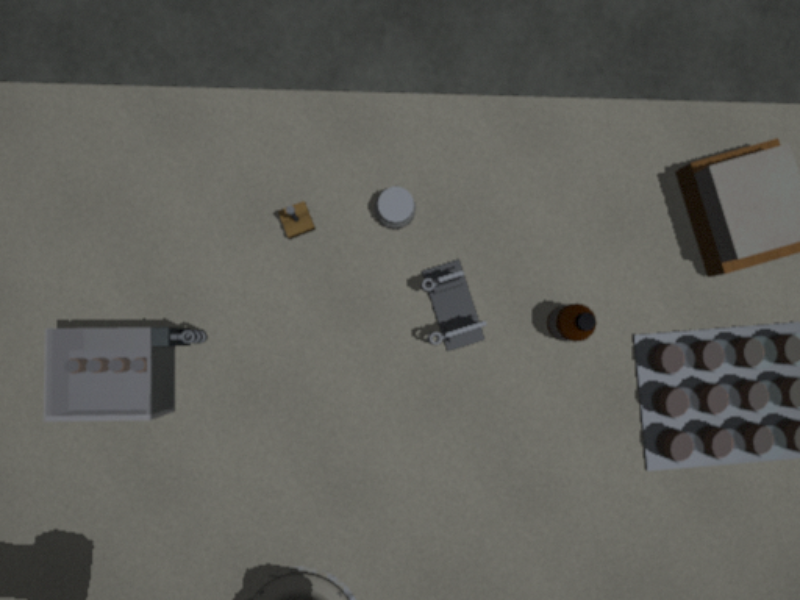

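The scene view shows the leaf (two knuckles) behind the spare in the rack, and the jamb knuckles at about (605,315). In the top view, the leaf's knuckle is at (436,338) and its plate's far end at (483,323). The jamb knuckles are at (190,336), with the cabinet running left from there.

Run:
```python
from h import *
c=load("top0");k=.64
for n,u,v,z in[("leafknuckle",436,338,.088),("leafend",483,323,.11),("spareK",428,285,.088),("rackBL",446,349,.035),("rackBR",484,340,.035),("rackTL",424,268,.035),("rackTR",460,261,.035),("jambtop",187,337,.138),("cabBL",46,419,.15),("cabBR",151,419,.15),("cabTL",48,328,.15),("cabTR",152,328,.15)]:
    print(n,onz(c,u*k,v*k,z).round(4))
w=load("wrist0");R=np.array(sense()["ee_rot"]);p=sense()["tcp_pos"]
print("cam in tool",(R.T@(w["eye"]-p)).round(4),(R.T@w["rotation"]).round(3).tolist())
print(R.round(3).tolist())
```

```text
leafknuckle [ 0.5108 -0.2199  0.088 ]
leafend [ 0.5369 -0.2947  0.11  ]
spareK [ 0.5988 -0.205   0.088 ]
rackBL [ 0.4924 -0.2418  0.035 ]
rackBR [ 0.5093 -0.3074  0.035 ]
rackTL [ 0.6321 -0.2012  0.035 ]
rackTR [ 0.6457 -0.2637  0.035 ]
jambtop [0.5039 0.1796 0.138 ]
cabBL [0.3721 0.3902 0.15  ]
cabBR [0.3752 0.2279 0.15  ]
cabTL [0.5135 0.3939 0.15  ]
cabTR [0.5169 0.2319 0.15  ]
cam in tool [ 0.0667  0.0003 -0.1623] [[0.001, -0.97, -0.244], [1.0, 0.001, -0.001], [0.001, -0.244, 0.97]]
[[0.945, -0.327, -0.0], [-0.327, -0.945, -0.002], [0.0, 0.002, -1.0]]
```

Request:
{"op": "step_arm", "data": {"targets": "2.0 2.4 0 0;2.0 2.4 0 0;2.0 2.4 0 0;2.0 2.4 0 0;2.0 2.4 0 0;2.0 2.4 0 0;2.0 2.4 0 0;2.0 2.4 0 0;2.0 2.4 0 0;2.0 2.4 0 0;2.0 2.4 0 0;2.0 2.4 0 0", "claw": 8.7}}

```text
time_s: 1.15
tcp_pos: [0.3369, 0.2385, 0.2225]
ee_rot: [[0.945, -0.326, -0.0], [-0.326, -0.945, 0.0], [-0.0, -0.0, -1.0]]
wrist_force: [0.4, 0.7, -0.0]
gripper_width: 0.999
gripper_force: 0.0
```

Request:
{"op": "step_arm", "data": {"targets": "2.0 2.4 0 0;2.0 2.4 0 0;2.0 2.4 0 0;2.0 2.4 0 0;2.0 2.4 0 0;2.0 2.4 0 0;2.0 2.4 0 0;2.0 2.4 0 0;2.0 2.4 0 0;2.0 2.4 0 0;2.0 2.4 0 0;2.0 2.4 0 0"}}

```text
time_s: 2.15
tcp_pos: [0.4697, -0.1121, 0.2224]
ee_rot: [[0.945, -0.327, -0.0], [-0.327, -0.945, 0.0], [-0.0, -0.0, -1.0]]
wrist_force: [1.2, 0.9, 0.2]
gripper_width: 0.999
gripper_force: 0.0
```

Request:
{"op": "step_arm", "data": {"targets": "2.0 2.4 0 0;2.0 2.4 0 0;2.0 2.4 0 0;2.0 2.4 0 0;2.0 2.4 0 0;0 0 0 7;0 0 0 7;0 0 0 7;0 0 0 7;0 0 0 7;0 0 0 7;0 0 0 7"}}

```text
time_s: 3.15
tcp_pos: [0.5247, -0.2565, 0.2221]
ee_rot: [[0.368, -0.93, -0.001], [-0.93, -0.368, 0.0], [-0.001, 0.001, -1.0]]
wrist_force: [-0.7, 0.1, 1.0]
gripper_width: 0.999
gripper_force: 0.0
```

Request:
{"op": "step_arm", "data": {"targets": "0 0 0 7;0 0 0 7;0 0 0 7;0 0 0 7;0 0 0 7;0 0 0 7;0 0 0 7;0 0 0 7;0 0 0 7;0 0 0 7;0 0 0 7;0 0 0 7"}}

```text
time_s: 4.15
tcp_pos: [0.5247, -0.2565, 0.2221]
ee_rot: [[-0.886, -0.463, -0.001], [-0.463, 0.886, 0.0], [0.001, 0.001, -1.0]]
wrist_force: [0.6, 0.3, 0.2]
gripper_width: 1.002
gripper_force: 0.0
```

Request:
{"op": "step_arm", "data": {"targets": "0 0 0 7;0 0 0 7;0 0 0 7;0 0 0 7;0 0 0 7;0 0 0 7;0 0 0 7;0 0 0 7;0 0 0 7;0 0 0 7;0 0 0 7;0 0 0 7"}}

```text
time_s: 5.15
tcp_pos: [0.5247, -0.2565, 0.2221]
ee_rot: [[-0.553, 0.833, -0.001], [0.833, 0.553, 0.0], [0.001, -0.0, -1.0]]
wrist_force: [-0.0, 0.4, -0.3]
gripper_width: 1.001
gripper_force: 0.0
```

Run:
```python
from h import *
s=sense();R=np.array(s["ee_rot"]);print(s["time_s"],s["tcp_pos"],s["joints"].round(1),np.degrees(np.arctan2(R[1,0],R[0,0])))
c=grab("wrist","w1");cv2.imwrite("pics/w1b.png",cv2.resize(c["frame"],(800,600)))
```

```text
5.15 [ 0.52470179 -0.25647191  0.22212185] [ -10.2   18.1   -5.5   -0.   -66.4 -136.2] 123.58143515785082
```

View pics/w1b.png

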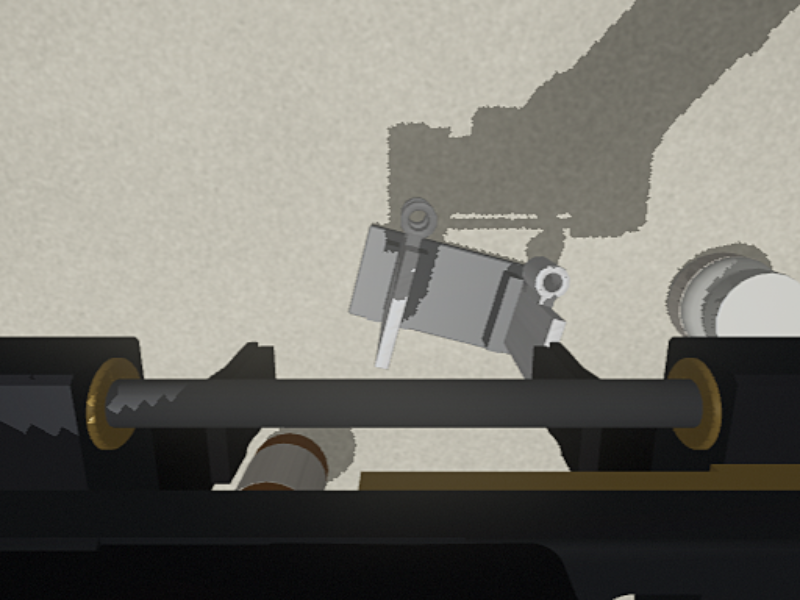

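The wrist view shows the leaf's knuckle ring at (417,217) and the far top end of its plate at about (383,367). The rack's top corners are at (374,226) and (525,263), and the spare's knuckle is at (551,282).

Run:
```python
from h import *
c=load("w1");k=.64
P=lambda u,v,z:onz(c,u*k,v*k,z)[:2]
a=P(374,226,.035);b=P(525,263,.035);d=P(350,315,.035);S=P(551,281,.088)
K=P(418,217,.088);E=P(382,367,.11);M=P(411,240,.11)
ang=lambda p,q:np.degrees(np.arctan2(*(q-p)[::-1]))
print("rack",a,b,d,"ang from long",ang(a,b)+90,"short",ang(d,a));print("K",K,"E",E,"ang",ang(E,K),ang(E,M),np.linalg.norm(K-E)); print("spareK",S,ang(K,S)+90)
# crop
f=c["frame"][120:245,200:380];cv2.imwrite("pics/w1c.png",cv2.resize(f,None,fx=4.4,fy=4.4,interpolation=cv2.INTER_CUBIC))
```

```text
rack [ 0.49215935 -0.24251924] [ 0.59326578 -0.20595508] [ 0.51213085 -0.3049438 ] ang from long 109.88203385892781 short 107.74104248782977
K [ 0.50981619 -0.21790097] E [ 0.53876103 -0.29879464] ang 109.6878911886544 111.00873693478388 0.08591617881594604
spareK [ 0.5966938 -0.2053566] 98.21622427702488
```

View pics/w1c.png

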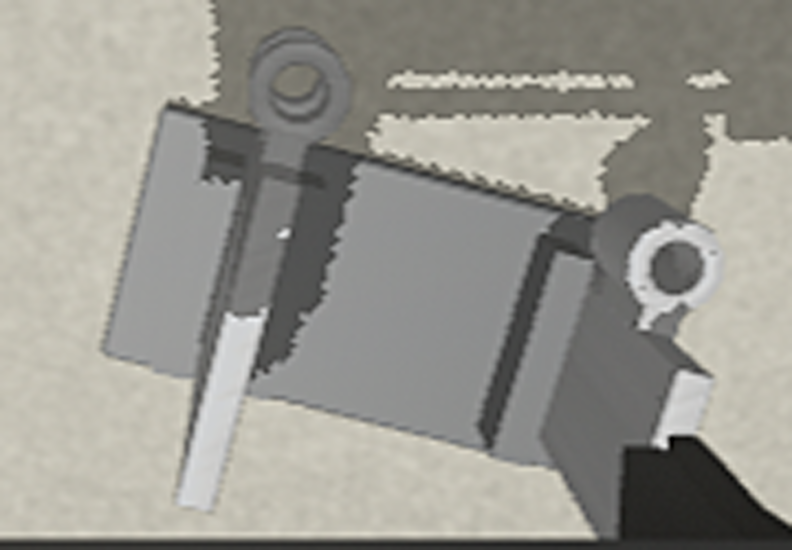

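The crop shows the leaf's top face from about (194,508) at the far end, past (247,313), to about (285,162) at the edge. The top ring is centred at about (299,91), and the spare's ring is at (676,266).

Run:
```python
from h import *
c=load("w1")
P=lambda u,v,z:onz(c,200+u/4.4,120+v/4.4,z)[:2]
K=P(299,91,.088);E=P(194,508,.11);M=P(247,313,.11);N=P(285,162,.11)
a,b=P(170,103,.035),P(590,216,.035); d,e=P(104,352,.035),P(540,467,.035)
S=P(676,266,.088)
ang=lambda p,q:np.degrees(np.arctan2(*(q-p)[::-1]))
print(K,E,M,N,ang(E,M),ang(E,N),ang(E,K),np.linalg.norm(E-K));print("rack",ang(a,b)+90,ang(d,e)+90,ang(d,a));print(ang(K,S)+90, np.linalg.norm(K-S))
s=sense();R=s["ee_rot"];t=np.radians(107.5)
C=K-.05*np.array([np.cos(t),np.sin(t)]);print("C",C,E+.035*np.array([np.cos(t),np.sin(t)]))
```

```text
[ 0.51104284 -0.21901698] [ 0.5387704  -0.29944876] [ 0.52510781 -0.2593099 ] [ 0.51466667 -0.23038553] 108.79770988509978 109.23947605811499 109.02080452727431 0.08507695426228926
rack 108.5994520850486 108.20272747527368 107.94474998093155
98.97793840581137 0.08785559522412285
C [ 0.52607813 -0.26670283] [ 0.52824569 -0.26606866]
```

Request:
{"op": "step_arm", "data": {"targets": "0 0 0 5;0 0 0 5;0 0 0 5.1;-1.0 -0.1 1 0;0 0 2 0;0 0 2 0;0 0 2 0;0 0 2 0;0 0 2 0;0 0 2 0;0 0 1.5 0;0 0 1.1 0"}}

```text
time_s: 6.2
tcp_pos: [0.526, -0.2666, 0.0638]
ee_rot: [[-0.326, 0.945, -0.003], [0.945, 0.326, 0.001], [0.002, -0.003, -1.0]]
wrist_force: [-0.1, -0.1, 1.1]
gripper_width: 1.001
gripper_force: 0.0
```

Request:
{"op": "step_arm", "data": {"targets": "0 0 0 0;0 0 0 0;0 0 0 0;0 0 0 0;0 0 0 0;0 0 0 0;0 0 0 0;0 0 0 0;0 0 0 0;0 0 0 0;0 0 0 0;0 0 0 0", "claw": 0}}

```text
time_s: 7.2
tcp_pos: [0.5272, -0.2664, 0.0665]
ee_rot: [[-0.323, 0.946, -0.0], [0.946, 0.323, 0.0], [0.0, -0.0, -1.0]]
wrist_force: [-0.3, 0.1, -0.2]
gripper_width: 0.167
gripper_force: 0.0
```

Request:
{"op": "step_arm", "data": {"targets": "0 0 0 0;0 0 0 0;0 0 0 0;0 0 0 0;0 0 0 0;0 0 0 0"}}

```text
time_s: 7.7
tcp_pos: [0.5272, -0.2664, 0.0665]
ee_rot: [[-0.323, 0.946, -0.0], [0.946, 0.323, 0.0], [0.0, -0.0, -1.0]]
wrist_force: [-0.7, -0.4, -0.5]
gripper_width: 0.089
gripper_force: 30.0
```

Run:
```python
from h import *
s=sense();print(s["wrist_force"],s["moment"],s["gripper_width"]*87,s["gripper_force"],s["tcp_pos"])
```

```text
[-0.74944824 -0.40079767 -0.46403673] [-0.08073635 -0.14026323  0.04710664] 7.732791803706338 29.996942630968988 [ 0.52718161 -0.26636709  0.06649018]
```

Request:
{"op": "step_arm", "data": {"targets": "0 0 -1 0;0 0 -1 0;0 0 -1.5 0;0 0 -1.5 0;0 0 -1.5 0;0 0 -1.5 0;0 0 -1.5 0;0 0 -1.5 0;0 0 -1.0 0;0 0 -1 0;0 0 0 0;0 0 0 0"}}

```text
time_s: 8.7
tcp_pos: [0.5272, -0.2662, 0.1968]
ee_rot: [[-0.323, 0.947, 0.001], [0.947, 0.323, 0.0], [-0.0, 0.001, -1.0]]
wrist_force: [0.6, -0.3, -3.1]
gripper_width: 0.092
gripper_force: 30.0
```

Request:
{"op": "step_arm", "data": {"targets": "1.3 0.5 0 0;2.7 1 0 0;2.7 1 0 0;2.7 1 0 0;2.7 1 0 0;2.7 1 0 0;2.7 1 0 0;2.7 1 0 0;2.7 1 0 0;2.7 1 0 0;2.7 1 0 0;2.7 1 0 0"}}

```text
time_s: 9.7
tcp_pos: [0.5426, 0.041, 0.1955]
ee_rot: [[-0.361, 0.933, -0.015], [0.932, 0.361, 0.041], [0.044, 0.001, -0.999]]
wrist_force: [1.1, -1.8, -2.2]
gripper_width: 0.091
gripper_force: 30.0
```

Request:
{"op": "step_arm", "data": {"targets": "1.4 0.6 0 0;0 0 0 -3;0 0 0 -3;0 0 0 -3;0 0 0 -3;0 0 0 -3;0 0 0 -3;0 0 0 -3;0 0 0 0;0 0 0 0;0 0 0 0"}}

```text
time_s: 10.62
tcp_pos: [0.5455, 0.0492, 0.1964]
ee_rot: [[-0.674, 0.738, -0.016], [0.737, 0.674, 0.048], [0.046, 0.021, -0.999]]
wrist_force: [0.1, -0.7, -2.6]
gripper_width: 0.095
gripper_force: 30.0
```

Run:
```python
from h import *
s=sense();R=np.array(s["ee_rot"]);print(s["time_s"],s["tcp_pos"],s["joints"].round(1),np.degrees(np.arctan2(R[1,0],R[0,0])),s["gripper_force"])
c=grab("wrist","w2");cv2.imwrite("pics/w2b.png",cv2.resize(c["frame"],(800,600),interpolation=cv2.INTER_CUBIC));grab("scene","s2");grab("top","t2")
```

```text
10.6167 [0.5454953  0.0491966  0.19637138] [  20.4   16.1  -11.1   -3.3  -62.7 -156.5] 132.45562188166863 29.9969111289829
```

View pics/w2b.png

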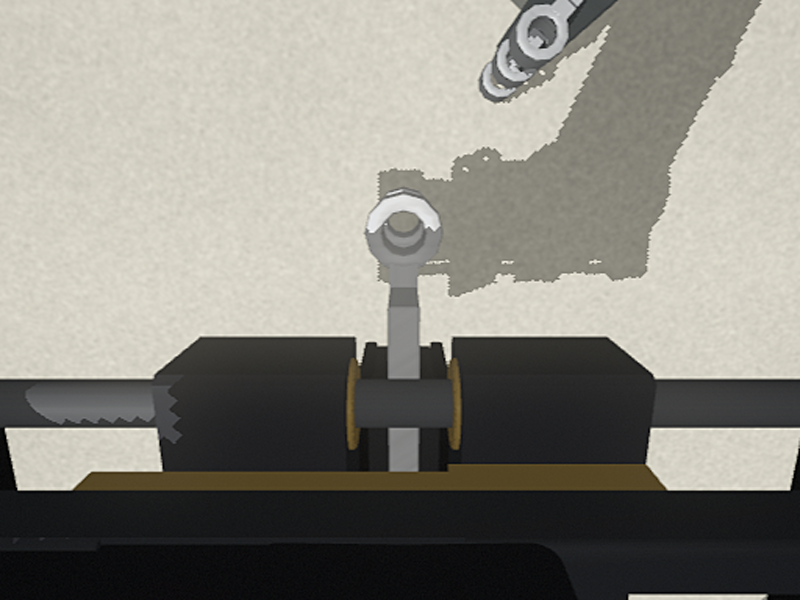

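The wrist view shows the leaf's ring at (403,228) and the jamb's rings at (543,32) to (490,85). The tool is tilted by 2.9°, because joint 6 hit its lower limit and joint 4 went to -3.3°. I'll wind joint 6 the other way to its upper end, which also lets joint 4 come back.

Request:
{"op": "step_arm", "data": {"targets": "0 0 0 -7;0 0 0 -7;0 0 0 -7;0 0 0 -7;0 0 0 -7;0 0 0 -7;0 0 0 -7;0 0 0 -7;0 0 0 -7;0 0 0 -7;0 0 0 -7;0 0 0 -7"}}

```text
time_s: 11.77
tcp_pos: [0.5454, 0.0495, 0.1966]
ee_rot: [[-0.8, -0.599, -0.015], [-0.599, 0.799, 0.048], [-0.017, 0.048, -0.999]]
wrist_force: [-0.1, 0.2, -3.1]
gripper_width: 0.089
gripper_force: 30.0
```

Request:
{"op": "step_arm", "data": {"targets": "0 0 0 -7;0 0 0 -7;0 0 0 -7;0 0 0 -7;0 0 0 -7;0 0 0 -7;0 0 0 -7;0 0 0 -7;0 0 0 -7;0 0 0 -7;0 0 0 -7;0 0 0 -7"}}

```text
time_s: 12.77
tcp_pos: [0.5454, 0.0495, 0.1966]
ee_rot: [[0.512, -0.859, -0.015], [-0.857, -0.513, 0.048], [-0.049, -0.012, -0.999]]
wrist_force: [-0.6, -0.0, -3.2]
gripper_width: 0.091
gripper_force: 30.0
```

Request:
{"op": "step_arm", "data": {"targets": "0 0 0 -7;0 0 0 -7;0 0 0 -7;0 0 0 -7;0 0 0 -7;0 0 0 -7;0 0 0 -7;0 0 0 -7;0 0 0 -7;0 0 0 -7;0 0 0 -7;0 0 0 -7"}}

```text
time_s: 13.77
tcp_pos: [0.5454, 0.0495, 0.1965]
ee_rot: [[0.907, 0.42, -0.016], [0.42, -0.906, 0.048], [0.006, -0.05, -0.999]]
wrist_force: [0.0, 0.7, -3.3]
gripper_width: 0.094
gripper_force: 30.0
```

Request:
{"op": "step_arm", "data": {"targets": "0 0 0 -7;0 0 0 -7;0 0 0 -7;0 0 0 -7;0 0 0 -7;0 0 0 -7;0 0 0 -7;0 0 0 -7;0 0 0 -7;0 0 0 -7"}}

```text
time_s: 14.6
tcp_pos: [0.5454, 0.0494, 0.1965]
ee_rot: [[-0.084, 0.996, -0.016], [0.995, 0.085, 0.048], [0.049, -0.011, -0.999]]
wrist_force: [-0.1, -0.6, -1.8]
gripper_width: 0.09
gripper_force: 30.0
```

Run:
```python
from h import *
s=sense();R=np.array(s["ee_rot"]);print(s["time_s"],s["tcp_pos"],s["joints"].round(2),np.degrees(np.arctan2(R[1,0],R[0,0])),R[2])
```

```text
14.6 [0.54536447 0.04943205 0.19651127] [ 20.43  16.09 -11.09  -3.26 -62.73 165.91] 94.83391875130891 [ 0.04933844 -0.01142306 -0.99871679]
```

Request:
{"op": "step_arm", "data": {"targets": "0 0 0 -6;0 0 0 -5.5;0 0 0 -3;0 0 0 0;0 0 0 0"}}

```text
time_s: 15.02
tcp_pos: [0.542, 0.0582, 0.1971]
ee_rot: [[-0.313, 0.95, -0.01], [0.949, 0.313, 0.035], [0.036, 0.001, -0.999]]
wrist_force: [-0.5, 0.2, -2.6]
gripper_width: 0.09
gripper_force: 30.0
```

Run:
```python
from h import *
s=sense();R=np.array(s["ee_rot"]);print(s["time_s"],s["tcp_pos"],s["joints"].round(2),np.degrees(np.arctan2(R[1,0],R[0,0])),R[2])
```

```text
15.0167 [0.54199833 0.05820203 0.19711064] [ 21.95  15.67 -11.92  -2.34 -62.22 177.39] 108.25172554044768 [ 0.03622095  0.00123243 -0.99934305]
```

Request:
{"op": "step_arm", "data": {"targets": "0 0 0 -3;0 0 0 -3;0 0 0 -1.5;0 0 0 0;0 0 0 0"}}

```text
time_s: 15.43
tcp_pos: [0.5319, 0.0807, 0.1974]
ee_rot: [[-0.401, 0.916, 0.007], [0.916, 0.401, -0.002], [-0.005, 0.006, -1.0]]
wrist_force: [-0.6, 1.3, -2.7]
gripper_width: 0.089
gripper_force: 30.0
```

Run:
```python
from h import *
s=sense();R=np.array(s["ee_rot"]);print(s["time_s"],s["tcp_pos"],s["joints"].round(2),np.degrees(np.arctan2(R[1,0],R[0,0])),R[2])
```

```text
15.4333 [0.53185569 0.08065532 0.19744492] [ 26.07  14.56 -14.4    0.32 -60.73 177.4 ] 113.62118009022642 [-0.00462728  0.00564903 -0.99997334]
```

Request:
{"op": "step_arm", "data": {"targets": "0 0 0 3.6;0 0 0 5;0 0 0 5;0 0 0 0;0 0 0 0;0 0 0 0"}}

```text
time_s: 15.93
tcp_pos: [0.532, 0.0802, 0.1973]
ee_rot: [[-0.175, 0.984, 0.007], [0.985, 0.175, -0.002], [-0.003, 0.006, -1.0]]
wrist_force: [0.1, -0.2, -2.2]
gripper_width: 0.092
gripper_force: 30.0
```

Run:
```python
from h import *
s=sense();R=np.array(s["ee_rot"]);print(s["time_s"],s["tcp_pos"],s["joints"].round(2),np.degrees(np.arctan2(R[1,0],R[0,0])),R[2])
c=grab("wrist","w3");cv2.imwrite("pics/w3b.png",cv2.resize(c["frame"],(800,600),interpolation=cv2.INTER_CUBIC));grab("scene","s3");grab("top","t3")
```

```text
15.9333 [0.53196984 0.08022792 0.19733661] [ 26.03  14.58 -14.4    0.33 -60.72 163.91] 100.09518632823709 [-0.00333755  0.00646122 -0.99997356]
```

View pics/w3b.png

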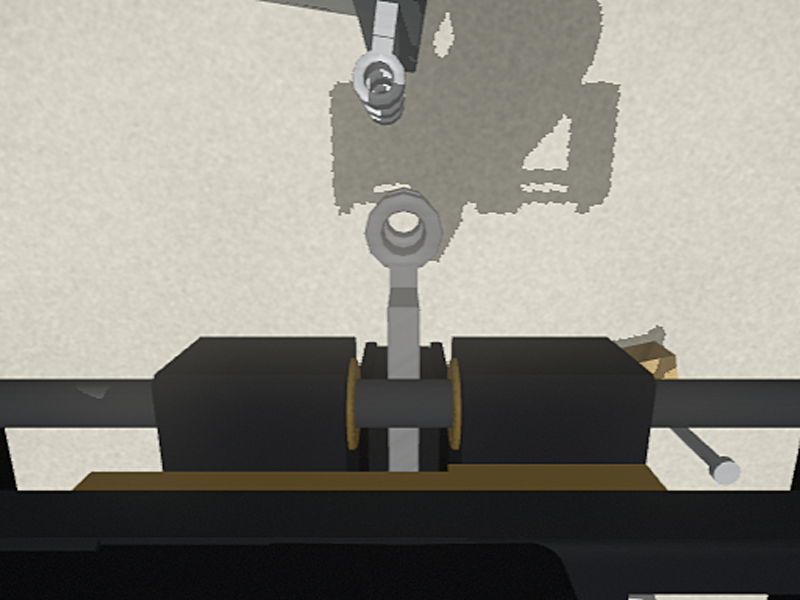

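The wrist view now shows the held leaf's ring centred at (404,230) and the top jamb ring centred at about (379,77), with the tool upright.

```bash
cat > m.py <<'E'
from h import *
import sys
tag=sys.argv[1];lu,lv,ju,jv=map(float,sys.argv[2:6])
s=sense();R=np.array(s["ee_rot"]);p=np.array(s["tcp_pos"]);c=load(tag);k=.64
L=onz(c,lu*k,lv*k,p[2]+.0215);J=onz(c,ju*k,jv*k,.138)
# bore axis follows the tool's z: carry L to leaf_hole height (28 mm lower along axis)
H=L+R[:,2]*.028;G=np.array([J[0],J[1],.09])
print("leafhole",H.round(4),"jamb",G.round(4),"leaf in tool cm",(R.T@(H-p)*100).round(2),"move tool cm",(R.T@(G-H)*100).round(2))
E
python3 m.py w3 404 230 379 77
python3 - <<'E'
from h import *
# refine rings by Hough circles in upscaled frame
c=load("w3");g=cv2.cvtColor(c["frame"],cv2.COLOR_BGR2GRAY)
big=cv2.resize(g[0:180,200:320],None,fx=5,fy=5,interpolation=cv2.INTER_CUBIC)
cv2.imwrite("pics/w3c.png",cv2.resize(big,(400,600)))
E
```

```text
leafhole [0.5236 0.13   0.1909] jamb [0.5051 0.1798 0.09  ] leaf in tool cm [5.03 0.05 0.63] move tool cm [ 5.25 -1.02 10.06]
```

View pics/w3c.png

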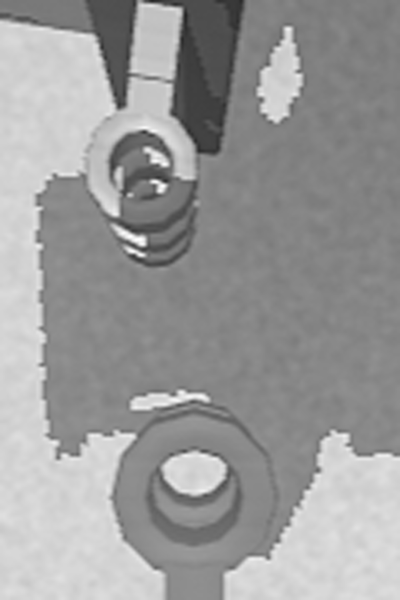

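Request:
{"op": "step_arm", "data": {"targets": "0 -0.5 0.5 0;0 -0.5 1 0;0 0 1.5 0;0 0 1.5 0;0 0 1.5 0;0 0 1.5 0;0 0 1.5 0;0 0 1 0;1 0 0 0;1 0 0 0;0 0 0 0;0 0 0 0"}}

```text
time_s: 17.08
tcp_pos: [0.5198, 0.0996, 0.0982]
ee_rot: [[-0.176, 0.984, 0.009], [0.984, 0.176, -0.001], [-0.003, 0.009, -1.0]]
wrist_force: [-0.1, -0.2, -0.8]
gripper_width: 0.085
gripper_force: 30.0
```

Run:
```python
from h import *
s=sense();R=np.array(s["ee_rot"]);print(s["time_s"],s["tcp_pos"],s["joints"].round(2),np.degrees(np.arctan2(R[1,0],R[0,0])),R[2])
w=grab("wrist","w4")["frame"];c=grab("scene","s4")
print(proj(c,[.505,.18,.09]))
u,v=proj(c,[.505,.18,.09]).astype(int)
a=cv2.resize(w[0:180,180:340],(400,450),interpolation=cv2.INTER_CUBIC)
b=cv2.resize(c["frame"][v-45:v+45,u-50:u+30],(400,450),interpolation=cv2.INTER_CUBIC);print(u,v)
cv2.imwrite("pics/c4.png",np.hstack([a,b]))
```

```text
17.0833 [0.51980469 0.09957377 0.09824198] [ 28.61  19.94 -23.1    0.44 -46.54 161.24] 100.14686008755366 [-0.00293643  0.00874957 -0.99995741]
[386.31229593 200.46991935]
386 200
```

View pics/c4.png

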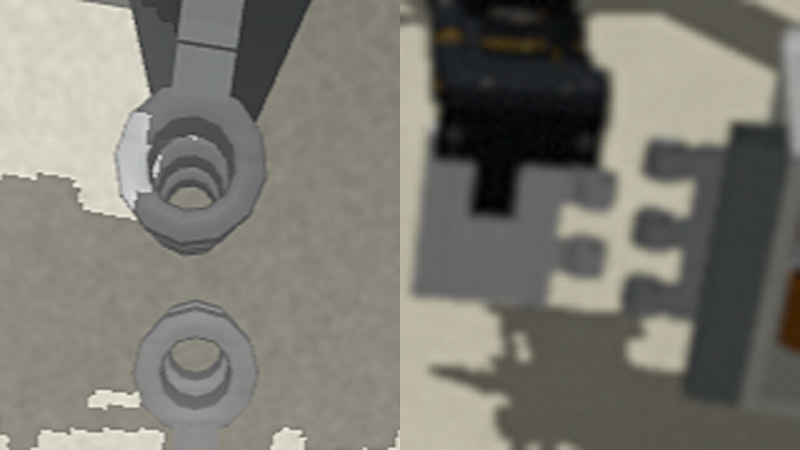

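The left panel (wrist view) shows the jamb's top ring at (192,162) and the leaf's ring at (196,372). The right panel (scene view) shows jamb knuckles at (668,160), (656,228) and (648,296), and leaf knuckles at (595,188) and (583,257), which sit level with the gaps.

```bash
python3 m.py w4 403.8 232 401 101
python3 - <<'E'
from h import *
s=sense();R=np.array(s["ee_rot"]);p=np.array(s["tcp_pos"]);c=load("s4")
H=p+R@np.array([.05,0,.0065])
for n,b,zs in(("leaf",H,(.02,-.02)),("jamb",np.array([.505,.18,.09]),(.04,0,-.04))):
    for z in zs:
        u,v=proj(c,b+[0,0,z]);print(n,((u-336)*5+400).round(1),((v-155)*5).round(1))
E
```

```text
leafhole [0.5114 0.1488 0.0915] jamb [0.5047 0.1799 0.09  ] leaf in tool cm [5.06 0.07 0.64] move tool cm [ 3.18 -0.12  0.14]
leaf 590.9 186.5
leaf 580.6 254.5
jamb 663.5 157.8
jamb 651.6 227.3
jamb 640.1 294.0
```

Request:
{"op": "step_arm", "data": {"targets": "0 -0.1 0.15 0;0.4 0 0 0;0.4 0 0 0;0.4 0 0 0;0.4 0 0 0;0.4 0 0 0;0.4 0 0 0;0.4 0 0 0;0.3 0 0 0;0.1 0 0 0;0 0 0 0;0 0 0 0"}}

```text
time_s: 18.18
tcp_pos: [0.5126, 0.1297, 0.0956]
ee_rot: [[-0.174, 0.985, 0.007], [0.985, 0.174, -0.002], [-0.003, 0.006, -1.0]]
wrist_force: [-0.3, 0.1, -2.6]
gripper_width: 0.088
gripper_force: 30.0
```

Run:
```python
from h import *
s=sense();R=np.array(s["ee_rot"]);print(s["time_s"],s["tcp_pos"],s["wrist_force"],R[2],"hole",s["tcp_pos"]+R@[.0503,.0005,.0065])
w=grab("wrist","w5")["frame"];c=grab("scene","s5");u,v=386,200
a=cv2.resize(w[50:200,190:323],(400,450),interpolation=cv2.INTER_CUBIC)
b=cv2.resize(c["frame"][v-45:v+45,u-50:u+30],(400,450),interpolation=cv2.INTER_CUBIC)
cv2.imwrite("pics/c5.png",np.hstack([a,b]))
```

```text
18.1833 [0.51259449 0.12965465 0.09559539] [-0.2513229   0.07799929 -2.58705012] [-0.00345349  0.00643557 -0.99997333] hole [0.50435899 0.17925579 0.08892507]
```

View pics/c5.png

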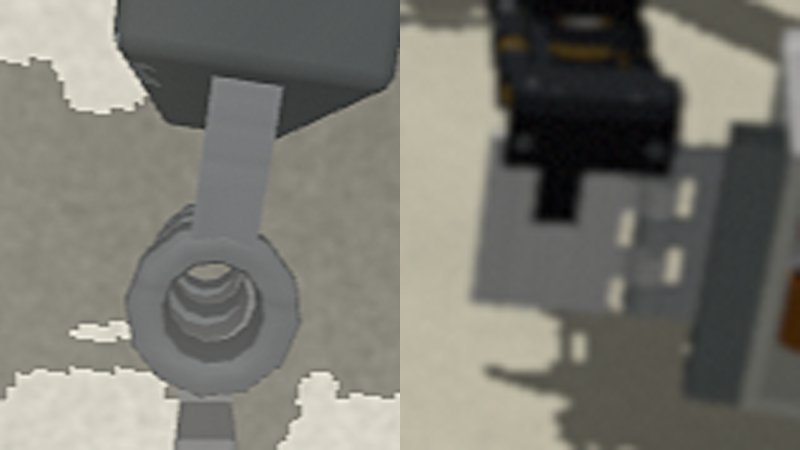

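The left panel shows the jamb's top ring at (212,313) directly over the leaf's rings, with the bores seen through one another. The right panel shows the leaf's knuckles in the gaps, level with them.

```bash
python3 m.py w5 404 231 407.5 241
```

```text
leafhole [0.5043 0.1792 0.0891] jamb [0.5047 0.1795 0.09  ] leaf in tool cm [5.04 0.04 0.63] move tool cm [ 0.02  0.04 -0.09]
```

Request:
{"op": "step_arm", "data": {"targets": "0 0 -0.1 0;0 0 0 0;0 0 0 0;0 0 0 0;0 0 0 0;0 0 0 0"}}

```text
time_s: 18.78
tcp_pos: [0.5126, 0.1296, 0.0966]
ee_rot: [[-0.174, 0.985, 0.007], [0.985, 0.174, -0.002], [-0.003, 0.007, -1.0]]
wrist_force: [0.6, -0.6, -3.0]
gripper_width: 0.093
gripper_force: 30.0
```

Run:
```python
from h import *
s=sense();print(s["time_s"],s["tcp_pos"],s["wrist_force"],s["gripper_force"]);print(r.finish_job())
```

```text
18.7833 [0.51262267 0.12961714 0.0966138 ] [ 0.61976934 -0.60599436 -2.9908275 ] 29.996972715016454
the job is handed in; nothing more can be done
None
```

I handed the job in at 18.8 s with the leaf held still and upright, its knuckles midway in the jamb's gaps and the bores lined up to about 0.5 mm by my last wrist-camera check; the hand-in call returned no verdict.

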